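# Dock the change tray past its spring pin

## Task

Dock the blue change tray in its rail: with a fingertip press the yellow spring strip down behind the tray and, holding it down, push the tray forward over the pin until it is fully home against the end stop, then let the strip go so that the pin springs up into the hole in the tray's floor. Only press and push: do not lift the tray or the two coin rolls standing in it, keep the rolls upright, and leave the other things on the desk alone.

Things in the scene. Friction and masses are not known exactly. Their poses are not given: they have to be found in the camera images.
- dock: Fixed grey docking rail on the desk, 250 mm long (x), 128 wide (y); origin: centre of its underside, at desk height. The tray slides in it along +x to the end stop; the -x end is open. Tray runs on two runners, tops 30 mm above the desk, with a 60 mm wide groove between them (y -30 to +30). Side walls 40 mm high; their lips (92 mm apart) hold the tray's flanges down.
- stop_face (a point): Centre of the end stop's face, at x = +110 mm in the rail's frame, 45 mm above the desk; the stop is 51 mm high.
- catch (a joint): Spring catch: yellow strip in the rail's groove with an upright pin on it; goes straight down when pressed anywhere on the strip. Metres pressed: 0 up, 0.016 fully down (keep just short of that: it bottoms hard); about 3 N to start, 7 N fully down, springs back. Strip top: 27 mm above the desk when up, 11 mm fully down. Up, the pin blocks the tray; pressed more than 8 mm, the tray passes over it.
- pad (a point): Point on top of the yellow strip, in its ribbed part behind the tray, at x = -90 mm in the rail's frame; moves with the catch. The strip is 40 mm wide, runs from x = -118 to +90 mm, level, also under the tray, so a fingertip can press it and travel along it.
- pin_top (a point): Top centre of the steel pin (10 mm thick), at x = +80 mm, y = 0 in the rail's frame; when up it is 38 mm above the desk, 8 mm above the tray's underside. Moves with the catch.
- tray: Loose blue change tray in the rail, axes parallel to the rail's; 100 mm long, flange 104 wide and 4 thick, walls 86 wide, 34 mm high; origin: centre of its underside, 30 mm above the desk. At the start its front wall is 7 to 40 mm short of the pin; fully home its origin is at x = +60 mm in the rail's frame. 0.25 to 0.5 kg, 2 mm play each side, slides at 1 to 5 N.
- tray_rear (a point): Centre of the outside of the tray's rear wall (tray x = -50 mm), 15 mm above its underside: the flat face to push, towards the open end of the rail. The front wall is at tray x = +50 mm.
- tray_hole (a point): Centre of the 20x20 mm hole in the tray's floor, at tray x = +20 mm, y = 0; over the pin when the tray is fully home.
- roll_red: Red coin roll, 26 mm thick, 52 mm high, standing loose in the front left bay of the tray (tray x = +30, y = +26 mm); origin at the centre of its underside. It rises about 56 mm above the tray's underside.
- roll_green: Green coin roll, 24 mm thick, 49 mm high, standing loose in the front right bay of the tray (tray x = +30, y = -26 mm); origin at the centre of its underside.
- calculator: Bystander, lying on the desk beside the rail: black desk calculator, 150x98x17 mm; origin at the centre of its underside.
- marker: Bystander, lying on the desk beside the rail: white marker pen with a red cap, 135 mm long, 17 mm thick; origin at the centre of its underside.
- tape: Bystander, lying on the desk beside the rail: roll of brown packing tape, 93 mm across, 48 mm high; origin at the centre of its underside.
- keys: Bystander, lying on the desk beside the rail: bunch of keys with a red tag, 120 mm, 8 mm high; origin at the centre of its underside.
- eraser: Bystander, lying on the desk beside the rail: blue and white eraser, 21x45x12 mm; origin at the centre of its underside.
Not all that is in view belongs to the job. There is more than one size of the tray; the job needs the smaller.

How it is judged (in metres and radians):
On the way, in this order (a step that is already met when the one before it is completed fails the run):
1. a finger holds the spring strip down (by more than 8 mm) while the tray is still short of the pin (value of joint catch above 0.008 m and x of tray in the frame of dock below 0.029 m and contact force between the fingers and catch above 1 N), for 0.1 s.
2. the tray's front has passed over the pin (x of tray in the frame of dock above 0.035 m), for 0.05 s.
At the end, for the whole second after the job is handed in: The tray is against the end stop (its origin within 4 mm of x = 60 mm in the rail's frame), down on its runners and at rest; the catch is up again (joint below 3 mm), its pin in the tray's hole; both coin rolls stand upright in the tray (x of tray in the frame of dock between 0.056 and 0.064 m and z of tray in the frame of dock below 0.034 m and value of joint catch below 0.003 m and linear speed of tray below 0.01 m/s and angle between each of roll_red, roll_green's own z axis and vertical below 0.2 rad and z of each of roll_red, roll_green in the frame of tray below 0.012 m and horizontal distance between each of roll_red, roll_green and tray below 0.055 m and linear speed of each of roll_red, roll_green below 0.02 m/s); the robot touches nothing.
It fails at once if the tray is lifted or prised up from its runners (z of tray in the frame of dock above 0.038 m or angle between tray's own z axis and vertical above 0.15 rad).
It fails at once if the red coin roll is lifted out of the tray or toppled (z of roll_red in the frame of tray above 0.02 m or angle between roll_red's own z axis and vertical above 0.5 rad).
It fails at once if the green coin roll is lifted out of the tray or toppled (z of roll_green in the frame of tray above 0.02 m or angle between roll_green's own z axis and vertical above 0.5 rad).
It fails at once if a bystander (calculator, marker, tape, keys or eraser) is moved more than 20 mm (distance of any of calculator, marker, tape, keys, eraser from where it was at the start of the episode above 0.02 m).
It also fails if it takes over 35 s, if anything falls off the work surface, if the arm or the gripper's body presses on something with over 40 N, if the wrist force passes 120 N, or if a joint passes its speed limit or range.

## Robot

A 7-joint arm with a two-finger parallel gripper is mounted at the origin on a cart in front of the work surface, level with it; the furniture and walls round the work are solid. World frame = base frame: x ahead of the robot, y to its left, z up, the work surface at z = 0. Lengths are in mm, angles in degrees, forces in N, time in s.
With the tool pointing down it reaches from about 350 to 775 mm from the base axis. Payload 3.1 kg.
Tool frame: the origin (TCP) lies at the very end of the fingers, on their centre line; the grasp point (between the pads) lies 19 mm behind it; z points along the fingers, y is the line along which they close (so a half turn about z gives the same grasp; the last joint's range is limited). The gripper opens to 85 mm and grips with 20 to 120 N. Pads are 22 mm wide; open, the fingers measure 114 mm over their backs; the gripper's body (76 mm by 85 mm) begins 54 mm behind the grasp point. The pads swing forward as they close: fully open they stand 13 mm farther back than shut.
Start: joints at [-78.478, 17.813, 0.802, 86.603, -0.252, 75.585, -1.558], TCP at [132.203, 533.891, 231.304] pointing down, gripper open.
Joint ranges: [-154.91, 154.91], [-16.99, 109.72], [-72.82, 74.43], [7.12, 147.25], [-82.49, 262.49], [11.32, 116.49], [-174.64, 174.64]. Speed limits (degrees/s): [159.86, 159.86, 180, 180, 180, 180, 180].

## Interface

Orientations are given as [roll, pitch, yaw] about the fixed x, y, z axes, in that order (R = Rz(yaw) Ry(pitch) Rx(roll)).
In Python, from rig import telemetry, cams, close_job gives the robot as it stands.
- The arm moves only by the tool arm_command, never from a script. Its argument "motion" is a list of rows, each an object with "rotation": the turn, a rotation vector about the tool's x, y, z in degrees, a list of three; "delta_pos": the shift along the tool's x, y, z in m, a list of three; "gripper": the opening, from -1 (shut) to 1 (fully open). In form: [{"rotation": [rx, ry, rz], "delta_pos": [tx, ty, tz], "gripper": gripper}, ...]. A call has 1 to 5 rows; each row is the pose to reach, as a shift and turn from the pose commanded when the call began, along the tool's axes at that moment; what a row does not reach only later rows make up. A row lasts 1/12 s, in which the tool goes at most 41.7 mm and 7.16 degrees, less where a joint would pass 70% of its speed; a pose out of reach is approached as far as the arm can. A call with a gripper value outside its range is refused whole. The fingers move at their own pace and stop on an object; the grip force is fixed at half the most. Time passes only in rows, so rows that repeat a pose let the fingers close. It gives the time, the measured TCP pose, the force, the opening and the grip force at its end, in the units of the state.
- telemetry.sense(): the state, without advancing time (a new reading comes with each control period).
- cams.camera(name): name is "scene" or "side" or "wrist"; returns a dict with "frame" (420x560x3 uint8, blue, green, red), "intrinsics" (3x3 intrinsics, pixels), "distortion" ([k1, k2, p1, p2, k3] as OpenCV has them; the pictures are not rectified), "R" (3x3) and "t" (3): a world point X has camera coordinates R X + t. Camera axes: x right, y down, z forward; pixel columns grow to the right and rows downward; lengths in mm; the calibration is good to about 2 mm. A picture is of the moment at which its call begins. There is no depth.
- close_job(): hands the job in; it is judged then, once.
The state is a dict: "t": time; "joints": joint angles; "qvel": joint speeds; "effort": joint torques, N m; "ee_pos": TCP position; "orientation": TCP orientation; "force": force on the tool from outside, world axes, zero at the start; "torque": the same for the moment, N m; "opening": opening from 0.0 (shut) to 1.0 (fully open); "gripper_force": force on a finger pad.
Only numpy, scipy, OpenCV 4.12 (cv2) and the standard library are available. Lean on these libraries where they do the work, as an engineer would, in place of code of your own. Each camera call takes 0.05 s, during which the arm holds its last target. There are 200 camera calls.

## Working session

There is one attempt and no reset: what is moved stays moved. The work goes in short steps, Python scripts to look and compute and a tool call to move; the robot and the scene stay as the last step left them, time stands still between calls to the robot, and variables do not carry over. Pictures are saved under pics/ and viewed, at most 10 in all, crops included, and the job is handed in when it is done.

Besides the shell and the picture viewer there is one more tool, called after "Call:" by a JSON object that holds its "method" and its "body", one argument or row to a line. arm_command: Moves the arm, as the interface text tells. Its arguments: {"type":"object","properties":{"motion":{"type":"array"}},"required":["motion"]}

```bash
mkdir -p pics; python3 - <<'E'
from rig import telemetry,cams
import cv2,numpy as np,pickle
d={n:cams.camera(n) for n in("scene","side")}
pickle.dump(d,open("v0.pkl","wb"))
for n in d: cv2.imwrite(f"pics/{n}0.png",d[n]["frame"])
s=telemetry.sense();print(s["t"],s["ee_pos"],s["orientation"],s["force"],s["opening"])
E
```

```text
0.1 [132.06997768 533.24298416 230.34244194] [-1.79880871e+02  6.96242430e-03  1.66093691e+02] [-0.25489635  0.22453778  0.12645932] 1.0004608226640406
```

View pics/scene0.png

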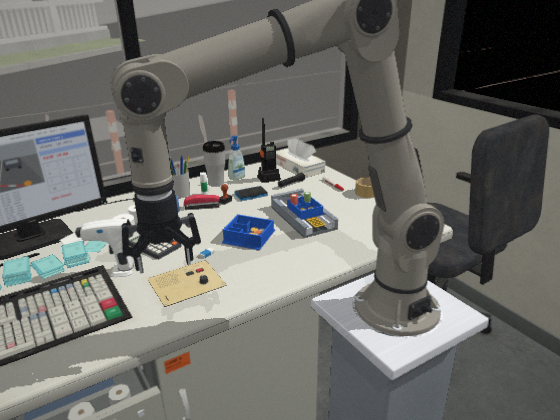

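View pics/side0.png

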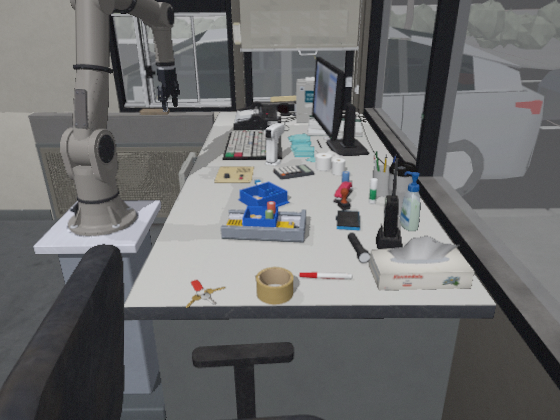

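Candidates for the tray are the blue box at scene (248,232) / side (264,195), which is loose on the desk and larger, and the blue box at scene (300,203) / side (262,217), which sits in the grey rail with the rolls. I choose the second and check it in one close crop.

```bash
python3 - <<'E'
import cv2,numpy as np,pickle
d=pickle.load(open("v0.pkl","rb"))
a=d["scene"]["frame"][180:245,262:347];b=d["side"]["frame"][195:245,215:315]
a=cv2.resize(a,None,fx=6,fy=6,interpolation=2);b=cv2.resize(b,None,fx=6,fy=6,interpolation=2)
c=np.zeros((300+300,800,3),np.uint8)
a=cv2.resize(d["scene"]["frame"][185:237,267:347],(400,260),interpolation=2)
c[:260,:400]=a; c[300:600,:600]=b
cv2.imwrite("pics/crop0.png",c)
E
```

```text
(no output)
```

View pics/crop0.png

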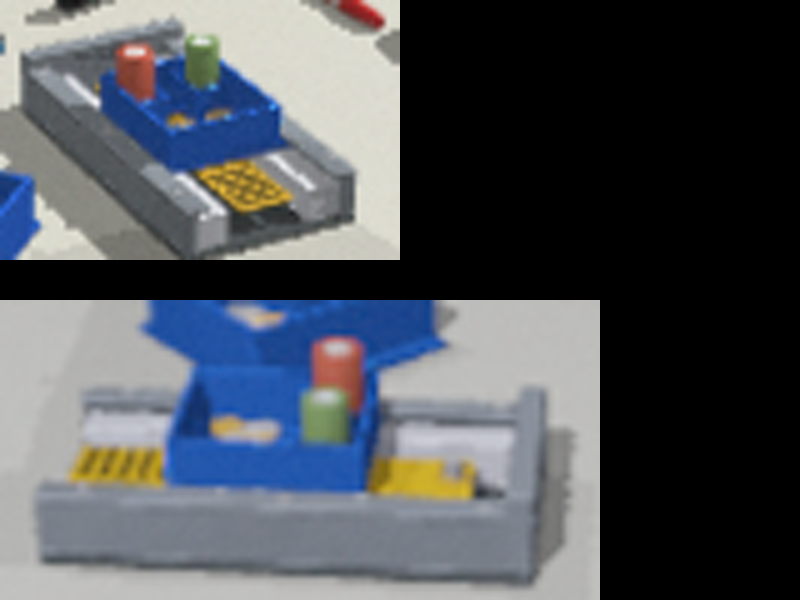

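The crop shows the right tray: it stands in the rail with the red and green rolls. The ribbed yellow strip and the open end face the robot, and the pin is visible at side (290,222), so the tray is short of it. I'll cast the corner rays next.

```bash
cat > h.py <<'E'
import cv2,numpy as np
def ray(c,p):
    u=cv2.undistortPoints(np.array([[p]],float),np.array(c["intrinsics"]),np.array(c["distortion"]))[0,0]
    R=np.array(c["R"]);t=np.array(c["t"]).ravel()
    return -R.T@t, R.T@np.array([*u,1])
def onz(c,p,z):
    o,v=ray(c,p);return o+v*(z-o[2])/v[2]
E
python3 - <<'E'
import pickle,numpy as np
from h import *
d=pickle.load(open("v0.pkl","rb"));s,e=d["side"],d["scene"]
np.set_printoptions(precision=1,suppress=True)
def show(n,c,p,z):print(n,onz(c,p,z))
show("side(-125,-64)",s,(221.7,238.7),0)
show("side(125,-64)",s,(303.7,242),0)
show("scene(-125,64)",e,(306,236.6),0)
show("scene(-125,-64)",e,(337.4,229),0)
show("scene(125,64)",e,(272,207.4),0)
show("pin side",s,(215+453/6,195+163/6),38)
show("red top side",s,(215+338/6,195+48/6),86)
show("green top side",s,(215+326/6,195+97/6),83)
show("red top scene",e,(267+135/5,185+50/5),86)
show("green top scene",e,(267+202/5,185+41/5),83)
E
```

```text
side(-125,-64) [ 405.1 -128.4    0. ]
side(125,-64) [ 652.7 -151.9    0. ]
scene(-125,64) [419.6 -16.    0. ]
scene(-125,-64) [ 403.8 -131.8    0. ]
scene(125,64) [661.2 -35.    0. ]
pin side [614.6 -96.2  38. ]
red top side [556.1 -59.1  86. ]
green top side [ 550.7 -110.5   83. ]
red top scene [552.1 -58.   86. ]
green top scene [ 544. -108.   83.]
```

Call:
{"method": "arm_command", "body": {
  "motion": [
    {"rotation": [0,0,-5],"delta_pos": [-0.03,-0.025,0],"gripper": -1},
    {"rotation": [0,0,-8.5],"delta_pos": [-0.062,-0.051,0],"gripper": -1},
    {"rotation": [0,0,-8.5],"delta_pos": [-0.093,-0.076,0],"gripper": -1},
    {"rotation": [0,0,-8.5],"delta_pos": [-0.124,-0.101,0],"gripper": -1},
    {"rotation": [0,0,-8.5],"delta_pos": [-0.155,-0.126,0],"gripper": -1}
  ]
}}

```text
t: 0.52
ee_pos: [253.0, 372.3, 230.9]
orientation: [-180.0, -0.0, 174.6]
force: [1.5, 0.2, 0.6]
opening: 0.299
gripper_force: 0.0
```

Call:
{"method": "arm_command", "body": {
  "motion": [
    {"rotation": [0,0,0],"delta_pos": [-0.026,-0.031,0],"gripper": -1},
    {"rotation": [0,0,0],"delta_pos": [-0.052,-0.062,0],"gripper": -1},
    {"rotation": [0,0,0],"delta_pos": [-0.078,-0.094,0],"gripper": -1},
    {"rotation": [0,0,0],"delta_pos": [-0.104,-0.125,0],"gripper": -1},
    {"rotation": [0,0,0],"delta_pos": [-0.13,-0.157,0],"gripper": -1}
  ]
}}

```text
t: 0.93
ee_pos: [367.4, 203.9, 231.1]
orientation: [180.0, -0.0, 174.6]
force: [0.6, 0.4, -0.4]
opening: -0.004
gripper_force: 0.0
```

Call:
{"method": "arm_command", "body": {
  "motion": [
    {"rotation": [0,0,0],"delta_pos": [-0.014,-0.037,0],"gripper": -1},
    {"rotation": [0,0,0],"delta_pos": [-0.028,-0.074,0],"gripper": -1},
    {"rotation": [0,0,0],"delta_pos": [-0.042,-0.11,0],"gripper": -1},
    {"rotation": [0,0,0],"delta_pos": [-0.056,-0.147,0],"gripper": -1},
    {"rotation": [0,0,0],"delta_pos": [-0.07,-0.184,0],"gripper": -1}
  ]
}}

```text
t: 1.35
ee_pos: [419.1, 14.1, 231.1]
orientation: [180.0, -0.0, 174.6]
force: [0.5, 1.4, 0.6]
opening: -0.0
gripper_force: 0.0
```

Call:
{"method": "arm_command", "body": {
  "motion": [
    {"rotation": [0,0,0],"delta_pos": [-0.006,-0.022,0],"gripper": -1},
    {"rotation": [0,0,0],"delta_pos": [-0.012,-0.045,0],"gripper": -1},
    {"rotation": [0,0,0],"delta_pos": [-0.016,-0.067,0],"gripper": -1},
    {"rotation": [0,0,0],"delta_pos": [-0.016,-0.09,0],"gripper": -1},
    {"rotation": [0,0,0],"delta_pos": [-0.016,-0.09,0],"gripper": -1}
  ]
}}

```text
t: 1.77
ee_pos: [425.7, -80.9, 231.2]
orientation: [-179.8, -0.0, 174.1]
force: [-0.0, -0.5, -0.3]
opening: 0.001
gripper_force: 0.0
```

```bash
python3 - <<'E'
from rig import telemetry,cams
import cv2,pickle
d={n:cams.camera(n) for n in("wrist","side")}
pickle.dump(d,open("v1.pkl","wb"))
cv2.imwrite("pics/wrist1.png",d["wrist"]["frame"])
s=telemetry.sense();print(s["t"],s["ee_pos"],s["orientation"],s["force"])
E
```

```text
1.8667 [426.32069426 -75.74000876 230.99638712] [ 1.79974716e+02 -4.47031918e-02  1.74436832e+02] [-0.60973002  0.77021081  0.44859368]
```

View pics/wrist1.png

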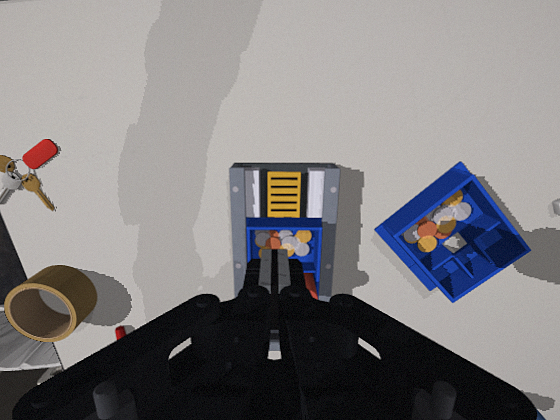

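The wrist view shows the ribbed yellow strip at columns 267–301, rows 172–218. The rail's open end is at row about 165 (columns 231–340), and the tray's rear wall starts at row about 219. Next I'll measure these from colour masks.

```bash
python3 - <<'E'
import pickle,numpy as np,cv2
from h import *
np.set_printoptions(precision=1,suppress=True)
d=pickle.load(open("v1.pkl","rb"));w=d["wrist"];f=w["frame"]
hsv=cv2.cvtColor(f,cv2.COLOR_BGR2HSV)
y=cv2.inRange(hsv,(18,120,90),(32,255,255));y[:160]=0;y[222:]=0;y[:,:250]=0;y[:,320:]=0
pts=cv2.findNonZero(cv2.morphologyEx(y,cv2.MORPH_CLOSE,np.ones((5,5))));x0,y0,ww,hh=cv2.boundingRect(pts);print(x0,y0,ww,hh)
for p in[(x0,y0),(x0+ww,y0),(x0,y0+hh),(x0+ww,y0+hh)]:print("strip",p,onz(w,p,27))
for p in[(231,167),(339,168)]:print("rail corner z40",onz(w,p,40))
b=cv2.inRange(hsv,(105,120,40),(125,255,255))
for c in(255,270,284,300,315):
  r=np.flatnonzero(b[200:260,c])+200;print(c,f[212:232:2,c].tolist(),r[:1],"z64",onz(w,(c,r[0]),64)[:2],"z34",onz(w,(c,r[0]),34)[:2])
print(-np.array(w["R"]).T@np.array(w["t"]).ravel())
E
```

```text
267 171 34 46
strip (267, 171) [413.  -89.2  27. ]
strip (301, 171) [417.2 -48.9  27. ]
strip (267, 217) [471.  -95.7  27. ]
strip (301, 217) [475.3 -53.2  27. ]
rail corner z40 [ 401.8 -129.1   40. ]
rail corner z40 [415.6  -6.3  40. ]
255 [[218, 205, 206], [221, 210, 212], [212, 199, 202], [80, 20, 1], [88, 37, 19], [88, 35, 15], [90, 36, 18], [102, 40, 16], [193, 81, 37], [89, 66, 61]] [218] z64 [ 457.7 -106.8] z34 [ 468.3 -110. ]
270 [[56, 164, 209], [55, 160, 206], [42, 138, 182], [94, 26, 0], [90, 34, 16], [86, 38, 16], [88, 34, 17], [102, 43, 21], [193, 76, 33], [46, 44, 69]] [218] z64 [459.4 -90. ] z34 [470.2 -91.7]
284 [[57, 169, 216], [57, 159, 203], [39, 134, 172], [95, 27, 3], [84, 36, 16], [89, 37, 19], [91, 41, 22], [91, 36, 14], [187, 73, 26], [136, 119, 116]] [218] z64 [461.  -74.4] z34 [471.9 -74.5]
300 [[41, 30, 27], [39, 25, 24], [36, 33, 27], [94, 30, 5], [89, 35, 18], [91, 32, 12], [87, 32, 11], [89, 36, 18], [190, 76, 34], [97, 104, 128]] [217] z64 [461.6 -56.5] z34 [472.6 -54.9]
315 [[215, 203, 204], [218, 206, 207], [223, 214, 215], [75, 14, 0], [87, 32, 14], [86, 30, 11], [82, 29, 10], [80, 29, 15], [186, 78, 36], [138, 48, 17]] [218] z64 [464.5 -39.8] z34 [475.8 -36.6]
[348.1 -73.1 374.6]
```

Call:
{"method": "arm_command", "body": {
  "motion": [
    {"rotation": [0,0,0],"delta_pos": [-0.008,0.003,0.036],"gripper": -1},
    {"rotation": [0,0,0],"delta_pos": [-0.016,0.0055,0.072],"gripper": -1},
    {"rotation": [0,0,0],"delta_pos": [-0.016,0.0055,0.11],"gripper": -1},
    {"rotation": [0,0,0],"delta_pos": [-0.016,0.0055,0.147],"gripper": -1},
    {"rotation": [0,0,0],"delta_pos": [-0.016,0.0055,0.183],"gripper": -1}
  ]
}}

```text
t: 2.28
ee_pos: [443.1, -69.0, 46.3]
orientation: [179.9, -0.0, 174.8]
force: [0.6, 0.4, -0.7]
opening: -0.004
gripper_force: 0.0
```

Call:
{"method": "arm_command", "body": {
  "motion": [
    {"rotation": [0,0,0],"delta_pos": [0,0,0],"gripper": -1},
    {"rotation": [0,0,0],"delta_pos": [0,0,0.004],"gripper": -1},
    {"rotation": [0,0,0],"delta_pos": [0,0,0.01],"gripper": -1},
    {"rotation": [0,0,0],"delta_pos": [0,0,0.016],"gripper": -1},
    {"rotation": [0,0,0],"delta_pos": [0,0,0.018],"gripper": -1}
  ]
}}

```text
t: 2.7
ee_pos: [444.6, -70.9, 31.3]
orientation: [180.0, 0.2, 174.6]
force: [-0.5, 0.1, 0.2]
opening: -0.0
gripper_force: 0.0
```

```bash
python3 - <<'E'
from rig import telemetry,cams
import cv2,pickle,numpy as np
d={n:cams.camera(n) for n in("scene","side")}
pickle.dump(d,open("v2.pkl","wb"))
a=cv2.resize(d["scene"]["frame"][165:245,262:352],(450,400),interpolation=2)
b=cv2.resize(d["side"]["frame"][185:250,215:315],(350,228),interpolation=2)
c=np.zeros((400,800,3),np.uint8);c[:,:450]=a;c[:228,450:]=b
cv2.imwrite("pics/c2.png",c)
s=telemetry.sense();print(s["t"],s["ee_pos"],s["orientation"],s["force"])
E
```

```text
2.8 [444.02019226 -70.98666595  31.1331289 ] [1.79964674e+02 1.05195882e-01 1.74604902e+02] [ 0.30389995  0.94910692 -0.21722354]
```

View pics/c2.png

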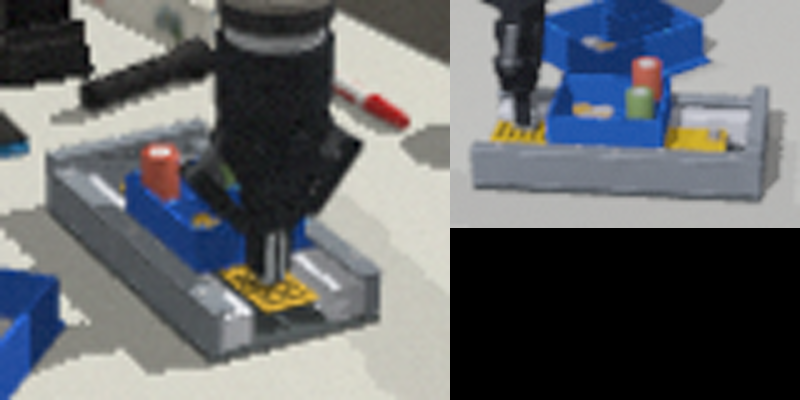

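The finger is centred over the ribbed strip, at crop (270,280), with clear space behind the tray. I'll press now.

Call:
{"method": "arm_command", "body": {
  "motion": [
    {"rotation": [0,0,0],"delta_pos": [0,0,0.004],"gripper": -1},
    {"rotation": [0,0,0],"delta_pos": [0,0,0.008],"gripper": -1},
    {"rotation": [0,0,0],"delta_pos": [0,0,0.012],"gripper": -1},
    {"rotation": [0,0,0],"delta_pos": [0,0,0.016],"gripper": -1},
    {"rotation": [0,0,0],"delta_pos": [0,0,0.016],"gripper": -1}
  ]
}}

```text
t: 3.22
ee_pos: [444.6, -71.3, 14.5]
orientation: [-180.0, 0.1, 174.6]
force: [2.2, 0.2, 5.9]
opening: -0.004
gripper_force: 2.9
```

Call:
{"method": "arm_command", "body": {
  "motion": [
    {"rotation": [0,0,0],"delta_pos": [-0.003,0,0],"gripper": -1},
    {"rotation": [0,0,0],"delta_pos": [-0.006,0,0],"gripper": -1},
    {"rotation": [0,0,0],"delta_pos": [-0.009,0,0],"gripper": -1},
    {"rotation": [0,0,0],"delta_pos": [-0.012,0,0],"gripper": -1},
    {"rotation": [0,0,0],"delta_pos": [-0.015,0,0],"gripper": -1}
  ]
}}

```text
t: 3.63
ee_pos: [454.4, -72.1, 13.4]
orientation: [179.9, -0.5, 174.6]
force: [-4.6, 1.2, 6.3]
opening: -0.003
gripper_force: 3.0
```

Call:
{"method": "arm_command", "body": {
  "motion": [
    {"rotation": [0,0,0],"delta_pos": [-0.003,0,0],"gripper": -1},
    {"rotation": [0,0,0],"delta_pos": [-0.006,0,0],"gripper": -1},
    {"rotation": [0,0,0],"delta_pos": [-0.009,0,0],"gripper": -1},
    {"rotation": [0,0,0],"delta_pos": [-0.012,0,0],"gripper": -1},
    {"rotation": [0,0,0],"delta_pos": [-0.015,0,0],"gripper": -1}
  ]
}}

```text
t: 4.05
ee_pos: [464.7, -73.1, 12.3]
orientation: [179.9, -1.0, 174.5]
force: [-12.3, 1.0, 9.1]
opening: 0.0
gripper_force: 3.1
```

Call:
{"method": "arm_command", "body": {
  "motion": [
    {"rotation": [0,0,0],"delta_pos": [0,0,-0.001],"gripper": -1},
    {"rotation": [0,0,0],"delta_pos": [0,0,-0.002],"gripper": -1},
    {"rotation": [0,0,0],"delta_pos": [0,0,-0.002],"gripper": -1}
  ]
}}

```text
t: 4.3
ee_pos: [466.5, -73.3, 14.5]
orientation: [179.9, -0.8, 174.6]
force: [-7.2, -0.2, 5.4]
opening: 0.002
gripper_force: 2.9
```

```bash
python3 - <<'E'
from rig import telemetry,cams
import cv2,pickle,numpy as np
d={n:cams.camera(n) for n in("scene","side")}
pickle.dump(d,open("v3.pkl","wb"))
a=cv2.resize(d["scene"]["frame"][165:245,262:352],(450,400),interpolation=2)
b=cv2.resize(d["side"]["frame"][185:250,215:315],(350,228),interpolation=2)
c=np.zeros((400,800,3),np.uint8);c[:,:450]=a;c[:228,450:]=b
cv2.imwrite("pics/c3.png",c)
s=telemetry.sense();print(s["t"],s["ee_pos"],s["orientation"],s["force"])
E
```

```text
4.4 [466.55298656 -73.32216888  14.45035085] [179.92743912  -0.7533258  174.56037566] [-8.1181172   0.28339746  4.43635471]
```

View pics/c3.png

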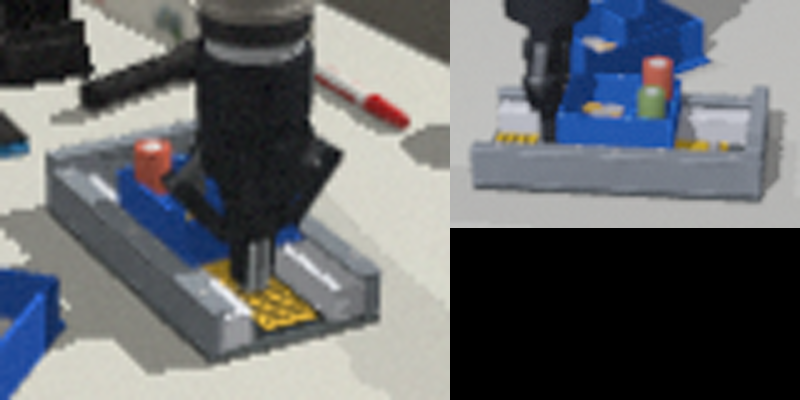

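The tray is moving with the finger, the strip is down, and both rolls are upright. I'll keep pushing.

Call:
{"method": "arm_command", "body": {
  "motion": [
    {"rotation": [0,0,0],"delta_pos": [-0.004,0,0],"gripper": -1},
    {"rotation": [0,0,0],"delta_pos": [-0.008,0,0],"gripper": -1},
    {"rotation": [0,0,0],"delta_pos": [-0.012,0,0],"gripper": -1},
    {"rotation": [0,0,0],"delta_pos": [-0.016,0,0],"gripper": -1},
    {"rotation": [0,0,0],"delta_pos": [-0.02,0,0],"gripper": -1}
  ]
}}

```text
t: 4.82
ee_pos: [486.1, -75.0, 14.2]
orientation: [179.9, -0.8, 174.6]
force: [-9.5, 2.2, 5.8]
opening: 0.001
gripper_force: 2.9
```

Call:
{"method": "arm_command", "body": {
  "motion": [
    {"rotation": [0,0,0],"delta_pos": [-0.004,0,-0.0002],"gripper": -1},
    {"rotation": [0,0,0],"delta_pos": [-0.008,0,-0.0004],"gripper": -1},
    {"rotation": [0,0,0],"delta_pos": [-0.012,0,-0.0004],"gripper": -1},
    {"rotation": [0,0,0],"delta_pos": [-0.016,0,-0.0004],"gripper": -1},
    {"rotation": [0,0,0],"delta_pos": [-0.02,0,-0.0004],"gripper": -1}
  ]
}}

```text
t: 5.23
ee_pos: [506.1, -77.0, 14.5]
orientation: [179.9, -0.8, 174.6]
force: [-8.7, 1.0, 4.4]
opening: -0.002
gripper_force: 2.9
```

Call:
{"method": "arm_command", "body": {
  "motion": [
    {"rotation": [0,0,0],"delta_pos": [-0.004,0,0],"gripper": -1},
    {"rotation": [0,0,0],"delta_pos": [-0.008,0,0],"gripper": -1},
    {"rotation": [0,0,0],"delta_pos": [-0.012,0,0],"gripper": -1},
    {"rotation": [0,0,0],"delta_pos": [-0.015,0,0],"gripper": -1},
    {"rotation": [0,0,0],"delta_pos": [-0.018,0,0],"gripper": -1}
  ]
}}

```text
t: 5.65
ee_pos: [524.1, -78.7, 14.5]
orientation: [179.9, -0.8, 174.6]
force: [-8.0, 1.2, 4.5]
opening: -0.002
gripper_force: 2.9
```

Call:
{"method": "arm_command", "body": {
  "motion": [
    {"rotation": [0,0,0],"delta_pos": [-0.002,0,0],"gripper": -1},
    {"rotation": [0,0,0],"delta_pos": [-0.004,0,0],"gripper": -1},
    {"rotation": [0,0,0],"delta_pos": [-0.006,0,0],"gripper": -1}
  ]
}}

```text
t: 5.9
ee_pos: [528.6, -79.1, 14.2]
orientation: [179.9, -1.0, 174.6]
force: [-14.4, 2.3, 6.0]
opening: -0.002
gripper_force: 3.0
```

Call:
{"method": "arm_command", "body": {
  "motion": [
    {"rotation": [0,0,0],"delta_pos": [-0.0015,0,0],"gripper": -1},
    {"rotation": [0,0,0],"delta_pos": [-0.003,0,-0.0003],"gripper": -1},
    {"rotation": [0,0,0],"delta_pos": [-0.003,0,-0.0003],"gripper": -1}
  ]
}}

```text
t: 6.15
ee_pos: [528.3, -78.8, 13.6]
orientation: [179.8, -1.4, 174.5]
force: [-16.4, 3.0, 7.5]
opening: 0.002
gripper_force: 3.0
```

It has stalled against the stop. I'll ease back, then let the strip up.

Call:
{"method": "arm_command", "body": {
  "motion": [
    {"rotation": [0,0,0],"delta_pos": [0.004,0,-0.0003],"gripper": -1},
    {"rotation": [0,0,0],"delta_pos": [0.008,0,-0.0006],"gripper": -1},
    {"rotation": [0,0,0],"delta_pos": [0.012,0,-0.0006],"gripper": -1},
    {"rotation": [0,0,0],"delta_pos": [0.016,0,-0.0006],"gripper": -1},
    {"rotation": [0,0,0],"delta_pos": [0.016,0,-0.003],"gripper": -1}
  ]
}}

```text
t: 6.57
ee_pos: [525.8, -78.9, 20.9]
orientation: [-180.0, 0.3, 174.6]
force: [2.8, 0.6, 3.9]
opening: 0.002
gripper_force: 2.2
```

Call:
{"method": "arm_command", "body": {
  "motion": [
    {"rotation": [0,0,0],"delta_pos": [0,0,-0.004],"gripper": -1},
    {"rotation": [0,0,0],"delta_pos": [0,0,-0.008],"gripper": -1},
    {"rotation": [0,0,0],"delta_pos": [0,0,-0.012],"gripper": -1},
    {"rotation": [0,0,0],"delta_pos": [0,0,-0.02],"gripper": -1},
    {"rotation": [0,0,0],"delta_pos": [0,0,-0.04],"gripper": -1}
  ]
}}

```text
t: 6.98
ee_pos: [519.8, -78.1, 57.6]
orientation: [-180.0, -0.5, 174.6]
force: [0.5, 1.3, 0.2]
opening: 0.001
gripper_force: 0.0
```

Call:
{"method": "arm_command", "body": {
  "motion": [
    {"rotation": [0,0,0],"delta_pos": [0.02,0,-0.03],"gripper": -1},
    {"rotation": [0,0,0],"delta_pos": [0.04,0,-0.06],"gripper": -1},
    {"rotation": [0,0,0],"delta_pos": [0.06,0,-0.09],"gripper": -1},
    {"rotation": [0,0,0],"delta_pos": [0.08,0,-0.12],"gripper": -1},
    {"rotation": [0,0,0],"delta_pos": [0.1,0,-0.15],"gripper": -1}
  ]
}}

```text
t: 7.4
ee_pos: [421.6, -69.6, 210.6]
orientation: [-180.0, -0.2, 174.5]
force: [0.6, 1.6, 0.9]
opening: -0.003
gripper_force: 0.0
```

```bash
python3 - <<'E'
from rig import telemetry,cams
import cv2,numpy as np
d={n:cams.camera(n) for n in("scene","side","wrist")}
c=np.zeros((600,800,3),np.uint8)
c[:400,:400]=cv2.resize(d["scene"]["frame"][170:240,267:337],(400,400),interpolation=2)
c[:240,400:]=cv2.resize(d["side"]["frame"][190:250,215:315],(400,240),interpolation=2)
c[300:,400:]=cv2.resize(d["wrist"]["frame"],(400,300))
cv2.imwrite("pics/c4.png",c)
s=telemetry.sense();print(s["t"],s["ee_pos"],s["force"])
E
```

```text
7.55 [424.08174055 -69.48888366 212.00761553] [-0.56174823  0.11739842 -0.07880215]
```

View pics/c4.png

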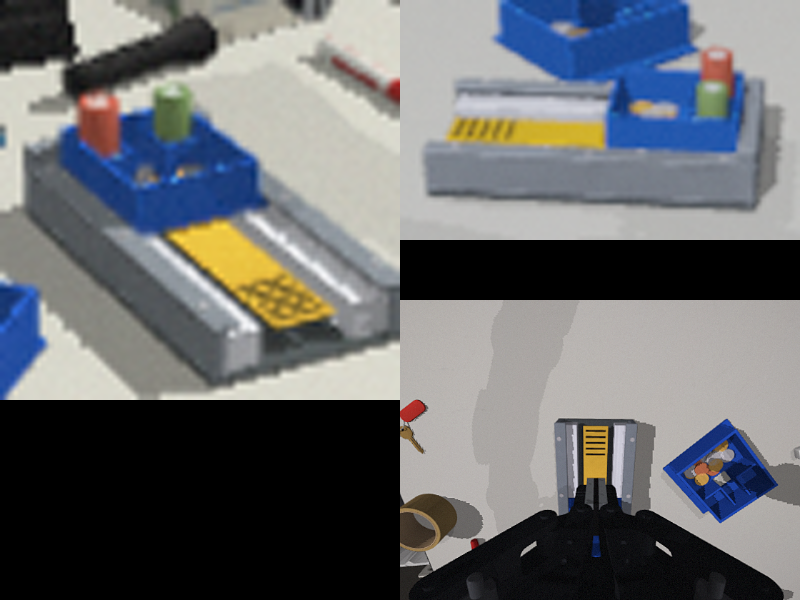

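The tray is against the stop with both rolls upright. I'll check the strip height numerically against the start.

```bash
python3 - <<'E'
from rig import telemetry,cams
import cv2,numpy as np,pickle
from h import *
d0=pickle.load(open("v0.pkl","rb"));d3=pickle.load(open("v3.pkl","rb"))
d1={n:cams.camera(n) for n in("scene","side")}
for l,d in(("start",d0),("pressed",d3),("now",d1)):
  for n,(a,b,x,y) in(("side",(215,230,222,236)),("scene",(215,235,312,335))):
    m=cv2.inRange(cv2.cvtColor(d[n]["frame"],40),(18,120,90),(32,255,255))[a:b,x:y]
    print(l,n,cv2.boundingRect(cv2.findNonZero(m)),cv2.countNonZero(m))
r=cv2.cvtColor(d1["side"]["frame"],40)
m=cv2.inRange(r,(45,60,50),(75,255,255))[195:225,270:310];q=cv2.boundingRect(cv2.findNonZero(m));print("green",q,onz(d1["side"],(270+q[0]+q[2]/2,195+q[1]),83))
E
```

```text
start side (5, 5, 9, 5) 41
start scene (0, 2, 13, 11) 92
pressed side (6, 8, 8, 2) 13
pressed scene (0, 5, 13, 11) 84
now side (5, 5, 9, 5) 41
now scene (0, 0, 13, 13) 100
green (20, 17, 7, 7) [ 622.85727598 -117.3861816    83.        ]
```

The strip is back at its starting height (the side mask is identical), so the pin is in the hole. The green roll is at the home position. I'll hand the job in.

```bash
python3 -c "
from rig import close_job
print(close_job())"
```

```text
the job is handed in; nothing more can be done
None
```

I docked the tray against the end stop, the catch sprang back up to its starting height, both coin rolls are still upright, and I've handed the job in; no verdict came back.

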